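# Flip the empty bin's stock marker to red

### The job

One of the three yellow stock bins on the bench is empty: flip the marker that stands in front of it right over its pivot until it lies fully down on the other side with its red face up. Do it by pressing and pushing with the fingertips; keep the marker's stand standing where it is, leave the other two markers green side up, and do not pick up or shift anything else.

Things in the scene. Friction and masses are not known exactly. Their poses are not given: they have to be found in the camera images.
- bin_a: the EMPTY bin: yellow open-topped plastic bin, 120 (x) by 140 (y) by 70 mm high, walls and floor 4 mm, fixed to the bench; origin at the centre of its underside, -x is its front. Nothing lies in it; its marker is the one to flip. The bins' order on the bench changes.
- stand_a: loose marker stand on the robot's side of the EMPTY bin, 170 to 205 mm from its centre: steel foot 150 (x) by 86 (y) by 10 mm, 0.95 kg +-25 %; origin at centre of underside; yaw within 0.65 rad. Two cheeks, 20 mm in x, rise to 75 mm, inner faces 72 mm apart; between them the pivot runs along the stand's y, 65 mm above the bench, right over the origin.
- flag_a (a joint): paddle angle, marker of the EMPTY bin. 0: level to the stand's -x (robot side), green face (white disc) up; 1.57: upright; 3.14: level to its +x (bin side), red face (white bar) up. Stops at 0 and 3.14; starts at 0 to 0.3. Friction hinge, 0.04 N m: stays where left. Blade 62 mm wide, 6 mm thick, centred on the axis, from 19 to 85 mm out. Free air below, down to the foot.
- tab_a (a point): black thumb tab of the marker of the EMPTY bin, on the other side of the axis from the blade: 40 mm wide, 6 mm thick, reaches 41 mm from the axis; pressed down (about 2 N) it swings the blade up, whose underside can then be pushed over. Point: mid-thickness, 34 mm from the axis (grey line); turns with the paddle.
- bin_b: a full bin (b): yellow open-topped plastic bin, 120 (x) by 140 (y) by 70 mm high, walls and floor 4 mm, fixed to the bench; origin at the centre of its underside, -x is its front. Two blue printed parts lie in it; its marker stays green. The bins' order on the bench changes.
- stand_b: loose marker stand on the robot's side of full bin b, 170 to 205 mm from its centre: steel foot 150 (x) by 86 (y) by 10 mm, 0.95 kg +-25 %; origin at centre of underside; yaw within 0.65 rad. Two cheeks, 20 mm in x, rise to 75 mm, inner faces 72 mm apart; between them the pivot runs along the stand's y, 65 mm above the bench, right over the origin.
- flag_b (a joint): paddle angle, marker of full bin b. 0: level to the stand's -x (robot side), green face (white disc) up; 1.57: upright; 3.14: level to its +x (bin side), red face (white bar) up. Stops at 0 and 3.14; starts at 0 to 0.3. Friction hinge, 0.04 N m: stays where left. Blade 62 mm wide, 6 mm thick, centred on the axis, from 19 to 85 mm out. Free air below, down to the foot.
- tab_b (a point): black thumb tab of the marker of full bin b, on the other side of the axis from the blade: 40 mm wide, 6 mm thick, reaches 41 mm from the axis; pressed down (about 2 N) it swings the blade up, whose underside can then be pushed over. Point: mid-thickness, 34 mm from the axis (grey line); turns with the paddle.
- bin_c: a full bin (c): yellow open-topped plastic bin, 120 (x) by 140 (y) by 70 mm high, walls and floor 4 mm, fixed to the bench; origin at the centre of its underside, -x is its front. Two blue printed parts lie in it; its marker stays green. The bins' order on the bench changes.
- stand_c: loose marker stand on the robot's side of full bin c, 170 to 205 mm from its centre: steel foot 150 (x) by 86 (y) by 10 mm, 0.95 kg +-25 %; origin at centre of underside; yaw within 0.65 rad. Two cheeks, 20 mm in x, rise to 75 mm, inner faces 72 mm apart; between them the pivot runs along the stand's y, 65 mm above the bench, right over the origin.
- flag_c (a joint): paddle angle, marker of full bin c. 0: level to the stand's -x (robot side), green face (white disc) up; 1.57: upright; 3.14: level to its +x (bin side), red face (white bar) up. Stops at 0 and 3.14; starts at 0 to 0.3. Friction hinge, 0.04 N m: stays where left. Blade 62 mm wide, 6 mm thick, centred on the axis, from 19 to 85 mm out. Free air below, down to the foot.
- tab_c (a point): black thumb tab of the marker of full bin c, on the other side of the axis from the blade: 40 mm wide, 6 mm thick, reaches 41 mm from the axis; pressed down (about 2 N) it swings the blade up, whose underside can then be pushed over. Point: mid-thickness, 34 mm from the axis (grey line); turns with the paddle.
- hub_b: blue printed hub lying in bin_b: flange 48 mm across, 12 mm high, with a 22 mm boss, 32 mm high in all; origin at the centre of its underside. Leave alone.
- bracket_b: blue printed L-bracket lying in bin_b, 60 by 44 by 40 mm high; origin at the centre of its underside. Leave alone.
- hub_c: blue printed hub lying in bin_c: flange 48 mm across, 12 mm high, with a 22 mm boss, 32 mm high in all; origin at the centre of its underside. Leave alone.
- bracket_c: blue printed L-bracket lying in bin_c, 60 by 44 by 40 mm high; origin at the centre of its underside. Leave alone.
- tape: roll of black tape lying flat, 60 mm across, 38 mm hole, 24 mm high, on the robot's side of the markers; origin under its centre. Leave alone.
- impeller: blue printed impeller, disc 56 mm across with four fins and a boss, 34 mm high, on the robot's side of the markers; origin under its centre. Leave alone.
- driver: red-handled screwdriver lying on the bench, 180 mm long, to the robot's right; origin at the underside. Leave alone.
- mug: white mug, 80 mm across, 95 mm high, to the robot's right; origin under its centre. Leave alone.
- bottle: small white bottle with a red cap, standing, 44 mm across, 90 mm high, to the robot's left; origin under its centre. Leave alone.
Mind the look-alikes: they are no part of the job. Leave any turquoise look-alike of the stand_a alone.

How it is judged (in metres and radians):
On the way, in this order (a step that is already met when the one before it is completed fails the run):
1. the empty bin's marker has come up to about upright (value of joint flag_a above 1.2 rad).
2. it lies over on the other side, red face up (value of joint flag_a above 2.94 rad), for 0.2 s.
At the end, for the whole second after the job is handed in: The empty bin's marker is at 2.94 rad or more (within 0.2 rad of lying flat red side up) and still; the other two markers are below 0.6 rad (green up); all three stands stand level (within 0.1 rad) and within 30 mm of where they began; all other loose things are within 30 mm of where they began (value of joint flag_a above 2.94 rad and velocity of joint flag_a between -0.1 and 0.1 rad/s and value of joint each of flag_b, flag_c below 0.6 rad and distance of each of stand_a, stand_b, stand_c, hub_b, bracket_b, hub_c, bracket_c, tape, impeller, driver, mug, bottle from where it was at the start of the episode below 0.03 m and angle between each of stand_a, stand_b, stand_c's own z axis and vertical below 0.1 rad and linear speed of stand_a below 0.02 m/s); the robot touches nothing.
It fails at once if a marker stand is lifted, tipped or shoved away (raised 12 mm, tilted 0.25 rad or moved 30 mm) (height (world z) of any of stand_a, stand_b, stand_c above 0.012 m or angle between any of stand_a, stand_b, stand_c's own z axis and vertical above 0.25 rad or distance of any of stand_a, stand_b, stand_c from where it was at the start of the episode above 0.03 m).
It fails at once if the marker of a full bin is turned past 0.6 rad (value of joint any of flag_b, flag_c above 0.6 rad).
It fails at once if another loose thing is picked up or shifted (30 mm) or raised (15 mm) (distance of any of hub_b, bracket_b, hub_c, bracket_c, tape, impeller, driver, mug, bottle from where it was at the start of the episode above 0.03 m or height (world z) of any of hub_b, bracket_b, hub_c, bracket_c above 0.019 m or height (world z) of any of tape, impeller, mug, bottle above 0.015 m).
It also fails if it takes over 45 s, if anything falls off the work surface, if the arm or the gripper's body presses on something with over 40 N, if the wrist force passes 120 N, or if a joint passes its speed limit or range.

### The arm

A 6-joint arm with a two-finger parallel gripper is mounted at the origin on the work surface. World frame = base frame: x ahead of the robot, y to its left, z up, the work surface at z = 0. Lengths are in mm, angles in rad, forces in N, time in s.
With the tool pointing down it reaches from about 350 to 975 mm from the base axis. Payload 7.1 kg.
Tool frame: the origin (TCP) lies on the centre line of the jaws, within the pads' length; the fingertips stand 17 mm ahead of it and the grasp point (between the pads) lies 2 mm behind it (tip_extent is the distance from the TCP to the fingertips, in mm); z points along the fingers, y is the line along which they close (so a half turn about z gives the same grasp; the last joint's range is limited). The gripper opens to 88 mm and grips with 3 to 60 N. Pads are 20 mm wide; open, the fingers measure 115 mm over their backs; the gripper's body (75 mm by 178 mm) begins 61 mm behind the grasp point.
Start: joints at [1.234, 0.423, 1.63, -0, 1.089, -0.019], TCP at [195.267, 593.697, 239.675] pointing down, gripper open.
Joint ranges: [-3, 3], [-0.9, 2.11], [0.09, 2.58], [-1.31, 4.45], [0.11, 2.69], [-2.54, 2.54]. Speed limits (rad/s): [2.39, 2.39, 3.01, 3.14, 3.14, 3.14].

### API

Orientations are given as a rotation vector (axis times angle).
In Python, from workcell import get_obs, get_image, camera_model, close_job, look_for, outline_of, pinpoint, tip_extent gives the robot as it stands.
- The arm moves only by the shell command python3 -m jog 'ROWS'. ROWS is text: rows parted by semicolons, each of 7 numbers parted by spaces: the shift along the tool's x, y, z as a fraction of full scale, then the turn, a rotation vector about the tool's x, y, z as a fraction of full scale, then the closure, from -1 (fully open) to 1 (shut). A call has 1 to 8 rows; each row is the pose to reach, as a shift and turn from the pose commanded when the call began, along the tool's axes at that moment; what a row does not reach only later rows make up. Full scale, the value 1, is 0.2 m for a shift and 30 degrees for a turn. A row lasts 1/10 s, in which the tool goes at most 50 mm and 8.59 degrees, less where a joint would pass 70% of its speed; a pose out of reach is approached as far as the arm can. A call with a number of a shift or a turn outside -1 to 1 is refused whole. A call with a gripper value outside its range is refused whole. The fingers move at their own pace and stop on an object; the grip force is fixed at half the most. Time passes only in rows, so rows that repeat a pose let the fingers close. It gives the time, the measured TCP pose, the force, the opening and the grip force at its end, in the units of the state.
- get_obs(): the state, without advancing time (a new reading comes with each control period).
- get_image(name): name is "scene" or "top"; returns the picture (400x640x3 uint8, red, green, blue); there is no depth.
- camera_model(name): a dict with "fx", "fy", "cx", "cy" (pixels), "origin" and "orientation" of the camera in the world. Camera axes: x right, y down, z forward; pixel columns grow to the right and rows downward; lengths in mm; the calibration is good to about 2 mm. A picture is of the moment at which its call begins. camera_model takes no time and is no camera call.
- close_job(): hands the job in; it is judged then, once.
Trained networks look in the newest picture that a camera, given by its name, has taken for a name from the list of things; names that differ only in an ending like _2 or _b are one class to them, and where a whole thing is asked for, a point or a joint stands for the part that bears it (a point fixed in the world has none). Each returns a list of dicts, best first, with "confidence" (0 to 1); they miss things now and then, are a little off and sometimes report something else, mostly with a low value. They report only what shows in the picture. A call takes as long as a camera call. They do not tell look-alikes from the thing itself.
- look_for(target, camera): "xyz" ([x, y, z] in mm, in the coordinates of the camera as it stood for that picture, good to about 4 mm: the middle of the surface that is visible of it).
- outline_of(target, camera): "mask" (400x640 bool, what is visible of it).
- pinpoint(target, camera): "xyz" ([x, y, z] in mm, in the coordinates of the camera as it stood for that picture, good to about 4 mm: a listed point, or the origin of a listed thing).
The state is a dict: "t": time; "qpos": joint angles; "qvel": joint speeds; "joint_torque": joint torques, N m; "ee_pos": TCP position; "orientation": TCP orientation; "ft_force": force on the tool from outside, world axes, zero at the start; "moment": the same for the moment, N m; "width": finger opening in mm; "grasp_force": force on a finger pad.
Only numpy, scipy, OpenCV 4.12 (cv2) and the standard library are available. Lean on these libraries where they do the work, as an engineer would, in place of code of your own. Each camera call takes 0.05 s, during which the arm holds its last target. There are 200 camera calls.

## Working session

There is one attempt and no reset: what is moved stays moved. The work goes in short steps, Python scripts to look and compute and a shell command to move; the robot and the scene stay as the last step left them, time stands still between calls to the robot, and variables do not carry over. Pictures are saved under pics/ and viewed, at most 10 in all, crops included, and the job is handed in when it is done.

```bash
mkdir -p pics
cat > h.py <<'E'
import numpy as np, cv2
from scipy.spatial.transform import Rotation as R
from workcell import *
def cam(n):
    m=camera_model(n); o=np.array(m["orientation"],float)
    Rm=o if o.shape==(3,3) else R.from_rotvec(o).as_matrix()
    return m,Rm,np.array(m["origin"],float)
def w(n,p): m,Rm,o=cam(n); return Rm@np.array(p)+o
def proj(n,P):
    m,Rm,o=cam(n); c=Rm.T@(np.array(P,float)-o); return np.array([m["fx"]*c[0]/c[2]+m["cx"],m["fy"]*c[1]/c[2]+m["cy"]])
def ray(n,u,v,z):
    m,Rm,o=cam(n); d=Rm@np.array([(u-m["cx"])/m["fx"],(v-m["cy"])/m["fy"],1]); return o+d*(z-o[2])/d[2]
def save(n,f): 
    a=get_image(n); cv2.imwrite(f,a[:,:,::-1]); return a
E
python3 - <<'E'
from h import *
for n in("top","scene"):
    save(n,f"pics/{n}1.png"); print(camera_model(n))
    for t in("bin_a","stand_a","tab_a","tape","impeller"):
        for d in pinpoint(t,n): 
            p=w(n,d["xyz"]);print(n,t,round(d["confidence"],2),p.round(),proj(n,p).round())
print(get_obs())
E
```

```text
{'fx': 388.99961297911676, 'fy': 388.99961297911676, 'cx': 319.40689506888634, 'cy': 193.58029473263926, 'origin': array([ 307.69827644,   23.80935538, 1148.9398786 ]), 'orientation': array([-2.15772673,  2.05709277, -0.221906  ])}
top bin_a 0.84 [764.  21.   0.] [326. 129.]
top bin_a 0.75 [ 778. -165.   -3.] [386. 128.]
top stand_a 0.86 [283. 295.   1.] [224. 282.]
top stand_a 0.72 [531. 179.  -1.] [271. 199.]
top stand_a 0.62 [640. 417.   3.] [196. 161.]
top stand_a 0.59 [573.  34.  -2.] [319. 188.]
top stand_a 0.59 [ 594. -194.   -4.] [394. 185.]
top stand_a 0.35 [ 417. -427.    1.] [474. 247.]
top tab_a 0.97 [336. 545.  68.] [129. 258.]
top tab_a 0.82 [ 624. -182.   53.] [394. 170.]
top tab_a 0.76 [265. 319.  67.] [209. 288.]
top tab_a 0.71 [608.  34.  56.] [320. 172.]
top tab_a 0.69 [766. -11.   4.] [337. 128.]
top tab_a 0.63 [562. 186.  68.] [266. 184.]
top tab_a 0.58 [619. 451.  66.] [177. 161.]
top tape 0.66 [395. 113.   0.] [290. 246.]
top impeller 0.53 [ 395. -117.   -0.] [368. 250.]
{'fx': 442.60637063286924, 'fy': 442.60637063286924, 'cx': 315.9637729014486, 'cy': 205.022
[... 913 characters left out ...]
[ 395. -122.    0.] [252. 231.]
{'t': 0.6, 'qpos': array([ 1.23400485e+00,  4.23032170e-01,  1.62990812e+00, -3.13865886e-05,
        1.08857830e+00, -1.89825638e-02]), 'qvel': array([-0.00072387, -0.00192896, -0.00109396, -0.00023133,  0.00030904,
       -0.00109823]), 'joint_torque': array([-6.86675467e-04, -5.44295597e+01, -2.73931056e+01,  6.45105075e-02,
        1.70877355e-02, -2.77950676e-05]), 'ee_pos': array([195.27345784, 593.7012216 , 239.71424984]), 'orientation': array([4.97085838e-01, 3.10197610e+00, 1.06773327e-04]), 'ft_force': array([-0.8585559 ,  0.14541324,  0.01540177]), 'moment': array([0.00226273, 0.00620093, 0.03447552]), 'grasp_force': 0.0, 'width': 87.76552187761204}
```

Run:
```python
import cv2
a=cv2.imread("pics/top1.png")
cv2.imwrite("pics/top1c.png",cv2.resize(a[90:290,180:440],None,fx=3,fy=3,interpolation=cv2.INTER_CUBIC))
```

```text
(no output)
```

View pics/top1.png

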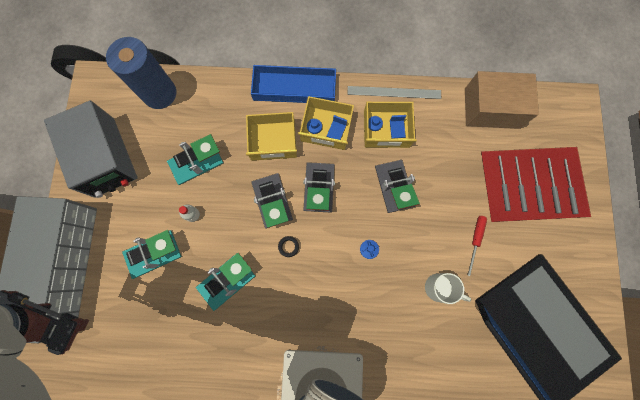

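View pics/top1c.png

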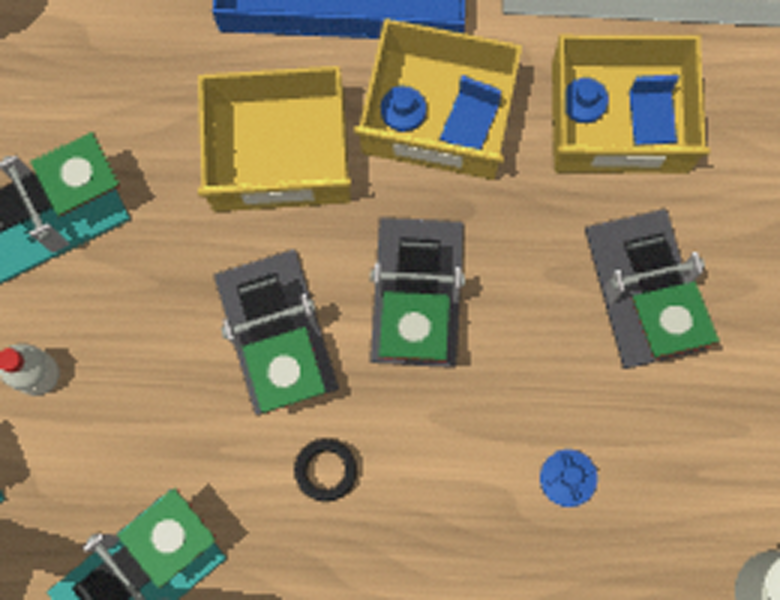

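View pics/scene1.png

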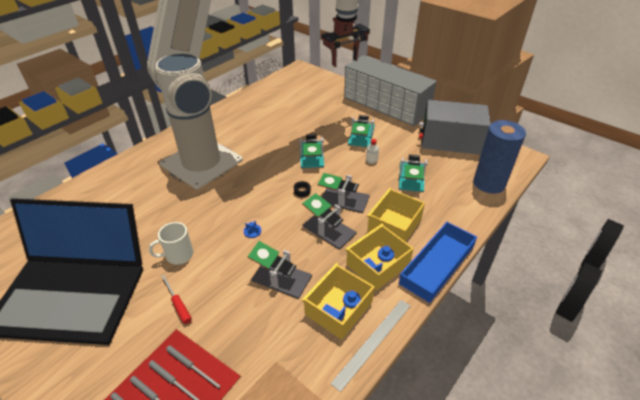

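Candidates for the marker are the dark-grey stands at top pixels (271,199), (319,188) and (394,185), and turquoise look-alikes at (195,158), (152,252) and (227,280). The empty bin is the left one, at (271,136), with no blue parts in it. The dark stand at (271,199) stands in front of it, about 189 mm away, and the crop confirms this. The turquoise ones are not in front of any bin.

Run:
```python
from h import *
f=lambda u,v,z: ray("top",180+u/3,90+v/3,z)
a,b=f(229,330,65),f(308,301,65)
print("pivot",a.round(),b.round(),np.linalg.norm(a-b).round(),"yaw",np.arctan2(-(b-a)[0],(b-a)[1]) , np.arctan2((b-a)[0],-(b-a)[1]),((a+b)/2).round())
c,d=f(215,275,10),f(297,251,10); print("foot far",c.round(),d.round(),np.linalg.norm(c-d).round(),((c+d)/2).round())
e,g=f(243,345,65),f(313,328,65);h,i=f(258,412,65),f(327,390,65)
print("blade",[x.round()[:2] for x in(e,g,h,i)])
t=f(262,292,65);print("tab line",t.round())
for q in("tab_a","stand_a"):
  for n in("top","scene"):
    get_image(n)
    for dd in pinpoint(q,n):
        p=w(n,dd["xyz"])
        if np.linalg.norm(p[:2]-[545,182])<50: print(q,n,p.round(1))
o=get_obs();print(R.from_rotvec(o["orientation"]).as_matrix().round(3))
```

```text
pivot [514. 211.  65.] [546. 138.  65.] 79.0 yaw -2.731251996012661 0.41034065757713195 [530. 174.  65.]
foot far [580. 239.  10.] [609. 158.  10.] 86.0 [595. 198.  10.]
blade [array([501., 196.]), array([520., 131.]), array([438., 177.]), array([462., 114.])]
tab line [553. 182.  65.]
tab_a top [559.  187.5  66.3]
tab_a scene [558.9 184.2  63.7]
stand_a top [ 5.274e+02  1.766e+02 -4.000e-01]
stand_a scene [527.9 176.4   4.4]
[[-0.95   0.312 -0.   ]
 [ 0.312  0.95  -0.   ]
 [ 0.    -0.    -1.   ]]
```

```bash
cat >> h.py <<'E'
YAW=0.34; S=np.array([528.5,176.5])
def need(a,b,tipz,yaw=YAW,s=S):
    """shift/turn for tip at stand coords (a along +x, b along y), tip height"""
    o=get_obs(); T=R.from_rotvec(o["orientation"]).as_matrix(); c,q=np.cos(yaw),np.sin(yaw)
    P=np.array([*(s+[c*a-q*b,q*a+c*b]),tipz+17]); G=np.array([[-c,-q,0],[-q,c,0],[0,0,-1.]])
    print("t",round(o["t"],2),"pos",o["ee_pos"].round(1),"F",o["ft_force"].round(1),"w",round(o["width"],1))
    print("shift",(T.T@(P-o["ee_pos"])/200).round(3),"turn",(R.from_matrix(T.T@G).as_rotvec()/np.radians(30)).round(3))
def where():
    o=get_obs(); c,q=np.cos(YAW),np.sin(YAW); d=o["ee_pos"][:2]-S; print("stand coords",round(c*d[0]+q*d[1],1),round(-q*d[0]+c*d[1],1),"tipz",(o["ee_pos"][2]-17).round(1),"F",o["ft_force"].round(2))
E
r='-1 -0.595 0 0 0 -0.63 1'
python3 -m jog '-1 -0.595 0 0 0 -0.63 1;-1 -0.595 0 0 0 -0.63 1;-1 -0.595 0 0 0 -0.63 1;-1 -0.595 0 0 0 -0.63 1;-1 -0.595 0 0 0 -0.63 1;-1 -0.595 0 0 0 -0.63 1;-1 -0.595 0 0 0 -0.63 1;-1 -0.595 0 0 0 -0.63 1'
python3 -c "
from h import *
need(25,0,150)"
```

```text
t: 1.8
ee_pos: [347.6, 418.9, 239.8]
orientation: [0.02, -3.142, -0.001]
ft_force: [-1.2, 0.7, -1.2]
width: 27.5
grasp_force: 0.0
t 1.8 pos [347.6 418.9 239.8] F [-1.2  0.7 -1.2] w 27.5
shift [-1.007 -1.183  0.363] turn [ 0.001  0.    -0.625]
```

```bash
python3 -m jog '-0.9 -1 0 0 0 -0.625 1;-0.9 -1 0 0 0 -0.625 1;-0.9 -1 0 0 0 -0.625 1;-0.9 -1 0 0 0 -0.625 1;-0.9 -1 0 0 0 -0.625 1;-0.9 -1 0 0 0 -0.625 1;-0.9 -1 0 0 0 -0.625 1;-0.9 -1 0 0 0 -0.625 1'
python3 -c "
from h import *
need(25,0,100)"
```

```text
t: 2.6
ee_pos: [530.1, 221.3, 239.4]
orientation: [0.531, -3.096, -0.001]
ft_force: [0.1, 0.2, -0.4]
width: 0.4
grasp_force: 0.0
t 2.6 pos [530.1 221.3 239.4] F [ 0.1  0.2 -0.4] w 0.4
shift [-0.043 -0.209  0.612] turn [ 0.001 -0.001 -0.001]
```

```bash
python3 -m jog '-0.058 -0.209 0.3 0 0 0 1;-0.058 -0.209 0.5 0 0 0 1;-0.058 -0.209 0.65 0 0 0 1;-0.058 -0.209 0.71 0 0 0 1;-0.058 -0.209 0.71 0 0 0 1'
python3 - <<'E'
from h import *
where(); need(28,0,45)
a=save("top","pics/t2.png"); b=save("scene","pics/s2.png")
z=lambda i,y,x:cv2.resize(i[y:y+100,x:x+130,::-1],None,fx=3,fy=3,interpolation=cv2.INTER_CUBIC)
cv2.imwrite("pics/c2.png",np.hstack([z(a,150,210),z(b,140,280)]))
E
```

```text
t: 3.1
ee_pos: [553.4, 186.0, 96.2]
orientation: [0.533, -3.092, 0.001]
ft_force: [0.7, 0.1, 0.2]
width: 0.4
grasp_force: 0.0
stand coords 26.7 0.6 tipz 79.2 F [0.66 0.05 0.16]
t 3.1 pos [553.4 186.   96.2] F [0.7 0.1 0.2] w 0.4
shift [-0.007 -0.003  0.171] turn [ 0.001 -0.008  0.002]
```

View pics/c2.png

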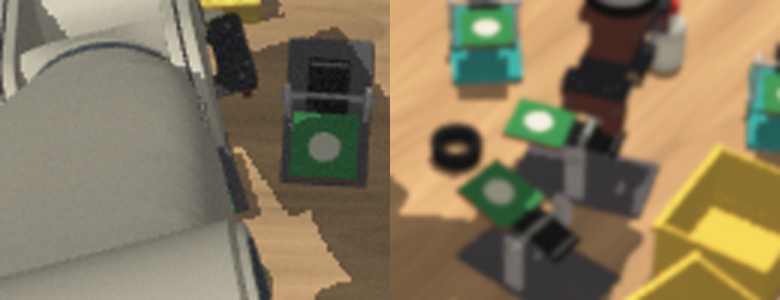

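The scene crop shows the closed fingers at about crop (590,125), right over the black tab between the cheeks. The top view is blocked by the arm. Now I press.

```bash
python3 -m jog '-0.007 0 0.06 0 0 0 1;-0.007 0 0.08 0 0 0 1;-0.007 0 0.1 0 0 0 1;-0.007 0 0.12 0 0 0 1;-0.007 0 0.14 0 0 0 1;-0.007 0 0.16 0 0 0 1;-0.007 0 0.18 0 0 0 1;-0.007 0 0.18 0 0 0 1'
python3 - <<'E'
from h import *
where()
b=save("scene","pics/s3.png")
cv2.imwrite("pics/c3.png",cv2.resize(b[140:240,270:410,::-1],None,fx=4,fy=4,interpolation=cv2.INTER_CUBIC))
E
```

```text
t: 4.0
ee_pos: [556.4, 185.0, 60.9]
orientation: [0.53, -3.096, 0.0]
ft_force: [0.3, -0.1, 0.4]
width: -0.1
grasp_force: 0.3
stand coords 29.2 -1.3 tipz 43.9 F [ 0.33 -0.08  0.44]
```

View pics/c3.png

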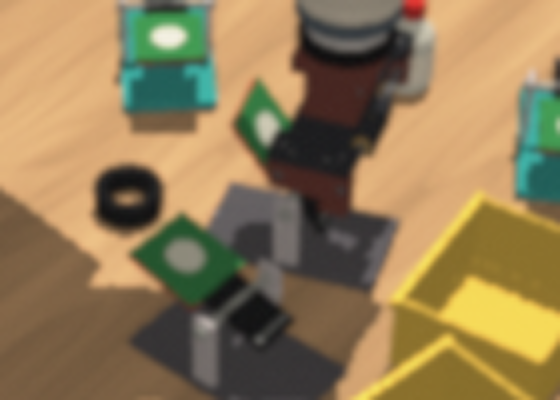

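The blade of the right marker stands up at crop (262,120), roughly 0.9 rad, and nothing else moved. I'll lift, go round behind it, and come down on the robot side.

```bash
python3 -m jog '0 0 -0.25 0 0 0 1;0 0 -0.5 0 0 0 1;0 0 -0.65 0 0 0 1;0.25 0 -0.65 0 0 0 1;0.5 0 -0.65 0 0 0 1;0.7 0 -0.65 0 0 0 1;0.7 0 -0.65 0 0 0 1'
python3 -c "
from h import *
where(); need(-110,0,95)"
```

```text
t: 4.75
ee_pos: [418.7, 136.7, 190.8]
orientation: [0.529, -3.091, 0.001]
ft_force: [0.1, 0.5, -0.1]
width: 0.2
grasp_force: 0.0
stand coords -116.8 -0.9 tipz 173.8 F [ 0.15  0.47 -0.12]
t 4.75 pos [418.7 136.7 190.8] F [ 0.1  0.5 -0.1] w 0.2
shift [-0.036  0.004  0.394] turn [ 0.    -0.012 -0.002]
```

```bash
python3 -m jog '0 0 0.2 0 0 0 1;0 0 0.39 0 0 0 1;-0.15 0 0.39 0 0 0 1;-0.25 0 0.39 0 0 0 1;-0.33 0 0.39 0 0 0 1;-0.41 0 0.39 0 0 0 1;-0.47 0 0.39 0 0 0 1;-0.47 0 0.39 0 0 0 1'
python3 - <<'E'
from h import *
where()
b=save("scene","pics/s4.png")
cv2.imwrite("pics/c4.png",cv2.resize(b[120:240,270:410,::-1],None,fx=4,fy=4,interpolation=cv2.INTER_CUBIC))
E
```

```text
t: 5.55
ee_pos: [514.9, 170.5, 113.6]
orientation: [-0.53, 3.095, 0.0]
ft_force: [0.0, -0.7, -0.1]
width: 0.5
grasp_force: 0.0
stand coords -14.8 -1.1 tipz 96.6 F [ 0.03 -0.69 -0.11]
```

View pics/c4.png

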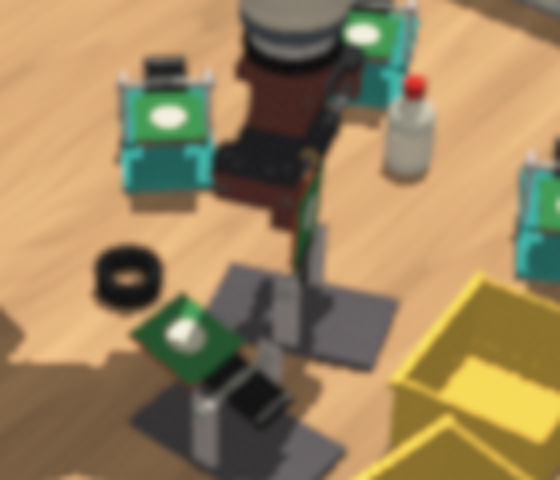

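The blade is upright at crop (308,215) with the fingers behind it. I'll push on over and down.

```bash
python3 -m jog '-0.08 0 0 0 0 0 1;-0.16 0 0 0 0 0 1;-0.24 0 0 0 0 0 1;-0.32 0 0.01 0 0 0 1;-0.34 0 0.05 0 0 0 1;-0.35 0 0.09 0 0 0 1;-0.35 0 0.12 0 0 0 1;-0.35 0 0.14 0 0 0 1'
python3 -c "
from h import *
where()"
```

```text
t: 6.4
ee_pos: [578.1, 192.9, 84.8]
orientation: [0.53, -3.095, 0.0]
ft_force: [-4.6, -1.3, 21.4]
width: 0.4
grasp_force: 11.2
stand coords 52.2 -1.1 tipz 67.8 F [-4.58 -1.29 21.44]
```

The tip is at 67.8 mm and bearing on the stop at about 21 N, so the blade is flat. I'll lift off and check.

```bash
python3 -m jog '0 0 -0.1 0 0 0 1;0 0 -0.35 0 0 0 1;0 0 -0.6 0 0 0 1;0 0 -0.8 0 0 0 1;0.2 0.2 -0.8 0 0 0 1;0.4 0.4 -0.8 0 0 0 1;0.6 0.6 -0.8 0 0 0 1;0.6 0.6 -0.8 0 0 0 1'
python3 - <<'E'
from h import *
where()
a=save("top","pics/t5.png");b=save("scene","pics/s5.png")
z=lambda i,y,x:cv2.resize(i[y:y+120,x:x+130,::-1],None,fx=3,fy=3,interpolation=cv2.INTER_CUBIC)
cv2.imwrite("pics/c5.png",np.hstack([z(a,150,230),z(b,140,280)]))
for n in("top","scene"):
  for q in("stand_a","tab_a"):
    get_image(n)
    for d in pinpoint(q,n):
      p=w(n,d["xyz"])
      if np.linalg.norm(p[:2]-S)<70: print(n,q,p.round())
E
```

```text
t: 7.2
ee_pos: [421.8, 266.6, 245.1]
orientation: [0.532, -3.094, 0.001]
ft_force: [1.2, -0.2, -0.5]
width: 0.1
grasp_force: 0.0
stand coords -70.5 120.5 tipz 228.1 F [ 1.21 -0.18 -0.54]
top stand_a [531. 176.  -1.]
top tab_a [493. 162.  65.]
scene stand_a [532. 171.   2.]
scene tab_a [496. 159.  65.]
```

View pics/c5.png

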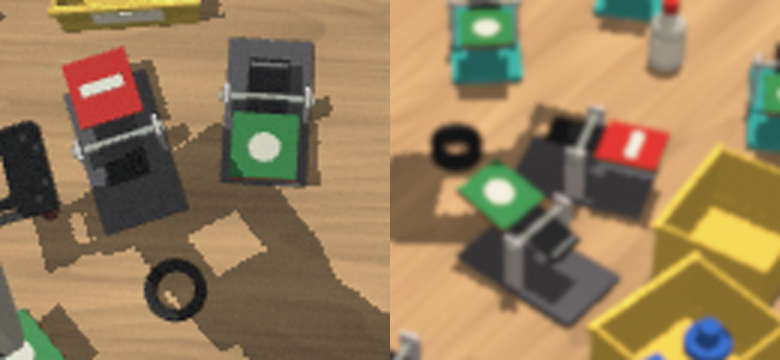

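The marker lies flat with its red face and white bar up at crop (102,85). Its tab is at z 65, the stand has moved at most a few millimetres, and the neighbouring marker is still green. The arm is clear.

```bash
python3 -c "
from workcell import *
print(close_job())"
```

```text
the job is handed in; nothing more can be done
None
```

The empty bin's marker is flipped fully over with its red face up, its stand is where it was to within a few millimetres, and the job is handed in; no verdict came back.

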